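# Clear the doorway and fold the tool cupboard open

## Robot

A 7-joint arm with a two-finger parallel gripper is mounted at the origin on the work surface. World frame = base frame: x ahead of the robot, y to its left, z up, the work surface at z = 0. Lengths are in m, angles in degrees, forces in N, time in s.
With the tool pointing down it reaches from about 0.4 to 0.85 m from the base axis. Payload 6.9 kg.
Tool frame: the origin (TCP) lies between the finger pads; the fingertips stand nose_length ahead of it and the grasp point (between the pads) lies 8 mm behind it (nose_length is the distance from the TCP to the fingertips, in m); z points along the fingers, y is the direction in which the jaws open and shut (so a half turn about z gives the same grasp; the last joint's range is limited). The gripper opens to 85 mm and grips with 20 to 120 N. Pads are 22 mm wide; open, the fingers measure 114 mm over their backs; the gripper's body (76 mm by 85 mm) begins 54 mm behind the grasp point. The pads swing forward as they close: fully open they stand 13 mm farther back than shut.
Start: joints at [81.331, 29.078, -13.613, 85.955, 7.202, 65.827, -8.869], TCP at [0.159, -0.605, 0.207] pointing down, gripper open.
Joint ranges: [-176.47, 176.47], [-13.61, 117.27], [-81.72, 77.17], [0.22, 143.17], [-87.28, 267.28], [10, 112.55], [-165.47, 165.47]. Speed limits (degrees/s): [136.94, 136.94, 180, 180, 180, 180, 180].

## Interface

Orientations are given as a 3x3 rotation matrix whose columns are the frame's x, y, z axes.
In Python, from station import * gives the robot as it stands.
- The arm moves only by the tool arm_command, never from a script. Its argument "deltas" is a list of rows, each a list of 6 numbers: the shift along the tool's x, y, z in cm, then the turn, a rotation vector about the tool's x, y, z in rad. A call has 1 to 5 rows; each row is the pose to reach, as a shift and turn from the pose commanded when the call began, along the tool's axes at that moment; what a row does not reach only later rows make up. A row lasts 1/8 s, in which the tool goes at most 62.5 mm and 10.7 degrees, less where a joint would pass 70% of its speed; a pose out of reach is approached as far as the arm can. A call with a gripper value outside its range is refused whole. "claw" is the closure, from 0 (fully open) to 1 (shut), set as the call begins (left out, the last holds). The fingers move at their own pace and stop on an object; the grip force is fixed at half the most. Time passes only in rows, so rows that repeat a pose let the fingers close. It gives the time, the measured TCP pose, the force and the opening at its end, in the units of the state.
- get_obs(): the state, without advancing time (a new reading comes with each control period).
- snapshot(name): name is "side" or "top"; returns a dict with "color" (384x512x3 uint8, red, green, blue), "z_map" (384x512 float32, m along the optical axis (not along the pixel's ray), 0 where there is no reading), "fx", "fy", "cx", "cy" (pixels), "rvec" (rotation vector, rad) and "tvec" (3), from world to camera coordinates, as OpenCV has them. Camera axes: x right, y down, z forward; pixel columns grow to the right and rows downward; lengths in m; the calibration is good to about 2 mm. A picture is of the moment at which its call begins.
- hand_in(): hands the job in, once; it reports no verdict.
The state is a dict: "time_s": time; "joint_positions": joint angles; "dq": joint speeds; "joint_torque": joint torques, N m; "tcp_pos": TCP position; "tcp_rot": TCP orientation; "ft_force": force on the tool from outside, world axes, zero at the start; "ft_torque": the same for the moment, N m; "opening": finger opening in m.
Only numpy, scipy, OpenCV 4.12 (cv2) and the standard library are available. Lean on these libraries where they do the work, as an engineer would, in place of code of your own. Each camera call takes 0.05 s, during which the arm holds its last target. There are 200 camera calls.

## Task

The open socket case stands on the bench in the way of the small tool cupboard's bifold door. Get the case out of the way (push it along the bench), then pull the door by its bar handle until both panels are folded fully open, and let go. The door must not touch the case, the case must stay level on the bench, and all the other things must be left where they are.

Things in the scene. Friction and masses are not known exactly. Their poses are not given: they have to be found in the camera images.
- cupboard: grey bench-top tool cupboard, fixed, 360 mm wide, 256 mm tall. Origin: on the bench under the middle of the line of the shut door's hinges and track (the door's back face); +x points into the cupboard, -x straight out of its front, +y along the front to the left seen from the robot. The carcass fills x = 0 to 185 mm, the shut door x = -15 to 0, the doorway y = -160 to +160. Place and yaw vary
- outer_panel (a joint): fold angle between the two panels, rad, always twice the inner panel's turn about the left jamb: 0 = both flat and shut, 3.0 = stop, both folded together, sticking straight out of the front at the jamb (inner panel turned 1.5). Starts at 0 to 0.2. The outer panel (right, same size) follows by itself, its free edge running left along the track. 1 to 3 N at the handle move it; it stays where left
- jamb (a point): on the bench below the inner panel's vertical hinge axis, at (0, +160, 0) mm in the cupboard's frame. The opening door sweeps the bench up to 180 mm from this point; farther than that, to the right, it sweeps only a strip along the front, at most 100 mm out from the cupboard's origin line
- inner_panel: left panel, 160 mm wide, 15 mm thick, top at 250 mm; origin at the jamb on the bench; the panel runs along its own -y from 0 to -160 mm, and its own -x points out of its front face; it swings out of the front about the jamb (clockwise seen from above) and carries the handle and the outer panel
- handle (a point): middle of the bar handle on the inner panel: level steel bar 12 mm thick, 90 mm long, parallel to the panel, centred 105 mm from the jamb axis along the panel, 60 mm out from its front face, 240 mm above the bench, with a post to the panel at each end. The gap between bar and panel is 54 by 78 mm, open above and below: a closed gripper fits down into it to hook the bar
- socket_case: open-topped dark steel case with sockets and bars set in it, 150 mm long (its own y) by 90 mm wide (its own x), 38 mm tall, about 0.75 kg, loose on the bench in front of the left half of the doorway, roughly parallel to the door; origin at the centre of its underside
- screwdriver: screwdriver, 160 mm long with a plastic handle, lying on the bench on the robot's side of the socket case, about parallel to the door; origin under its middle; to be left alone
- oil_bottle: upright plastic bottle, 64 mm across, 170 mm tall, to the left; origin at the centre of its underside; to be left alone
- parts_cup: open steel cup, 72 mm across the rim, 70 mm tall, to the right; origin at the centre of its underside; to be left alone
- wrench: flat open-ended wrench, 180 mm long, lying to the right near the robot; origin under its middle; to be left alone
- grease_tin: small steel tin, 60 mm across and 60 mm tall, standing on the cupboard's top towards its back, right of the middle; origin at the centre of its underside; to be left alone
- t_wrench: T-shaped socket wrench of 12 mm rod, 225 mm by 130 mm, lying flat to the left; origin under the middle of its shaft; to be left alone
- pulley: aluminium pulley ring, 80 mm across, 22 mm high, lying flat to the right; origin at the centre of its underside; to be left alone
Things that resemble listed ones, but are neither listed nor needed, are in the scene too. Of the things that look like the socket_case, take the one that is nearest to the robot's base at the start.

How it is judged:
By the outcome, as a careful person would: the job done as asked, in the order asked, and still so for the second after the job is handed in, with the robot touching nothing.
It also fails if it takes over 53 s, if anything falls off the work surface, if the arm or the gripper's body presses on something with over 40 N, if the wrist force passes 120 N, or if a joint passes its speed limit or range.

## Working session

There is one attempt and no reset: what is moved stays moved. The work goes in short steps, Python scripts to look and compute and a tool call to move; the robot and the scene stay as the last step left them, time stands still between calls to the robot, and variables do not carry over. Pictures are saved under pics/ and viewed, about 8 in all and at most 12, crops included, and the job is handed in when it is done.

Besides the shell and the picture viewer there is one more tool, called after "Call:" as name(argument=value, ...) on one line, values as JSON. arm_command: Moves the arm, as the interface text tells. Its arguments: {"type":"object","properties":{"deltas":{"type":"array"},"claw":{"type":"number"}},"required":["deltas"]}

```bash
ls; mkdir -p pics; cat > h.py <<'E'
from station import *
import numpy as np, cv2
def world(s):
    R,_=cv2.Rodrigues(np.array(s["rvec"],float)); t=np.array(s["tvec"],float).ravel()
    z=s["z_map"]; v,u=np.mgrid[:z.shape[0],:z.shape[1]]
    c=np.stack([(u-s["cx"])/s["fx"]*z,(v-s["cy"])/s["fy"]*z,z],-1)
    w=(c-t)@R
    w[z==0]=np.nan
    return w
E
python3 - <<'E'
from h import *
o=get_obs(); print({k:np.round(v,3).tolist() for k,v in o.items()})
for n in("top","side"):
    s=snapshot(n); cv2.imwrite(f"pics/{n}0.png",s["color"][...,::-1]); np.save(f"{n}0.npy",world(s))
    R,_=cv2.Rodrigues(np.array(s["rvec"],float)); print(n,-R.T@np.array(s["tvec"]).ravel(),R.round(2).tolist())
import station; print(getattr(station,"nose_length",None))
E
```

```text
pics
{'time_s': 0.0, 'joint_positions': [81.332, 29.126, -13.608, 86.009, 7.202, 65.825, -8.87], 'dq': [0.129, 0.017, 0.034, 0.007, -0.022, -0.021, -0.011], 'joint_torque': [0.001, -62.061, -2.187, -24.966, 0.013, 0.012, -0.0], 'tcp_pos': [0.159, -0.604, 0.206], 'tcp_rot': [[0.967, 0.254, -0.0], [0.254, -0.967, 0.002], [-0.0, -0.002, -1.0]], 'ft_force': [-0.517, 0.15, -0.601], 'ft_torque': [-0.018, 0.011, -0.027], 'opening': 0.085}
top [0.33465712 0.04150084 1.55364243] [[-0.03, -1.0, -0.0], [-0.99, 0.03, -0.15], [0.15, -0.0, -0.99]]
side [-0.00185397  0.92700691  0.74642025] [[-0.84, -0.54, 0.0], [-0.27, 0.41, -0.87], [0.47, -0.74, -0.49]]
0.011
```

View pics/top0.png

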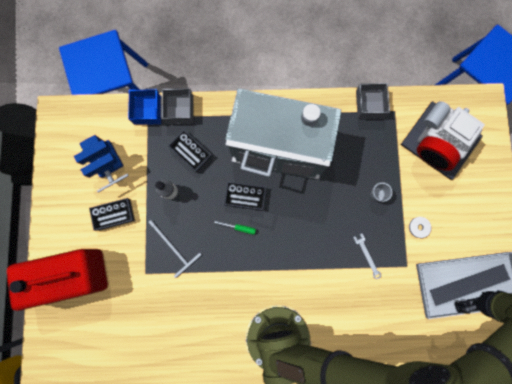

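View pics/side0.png

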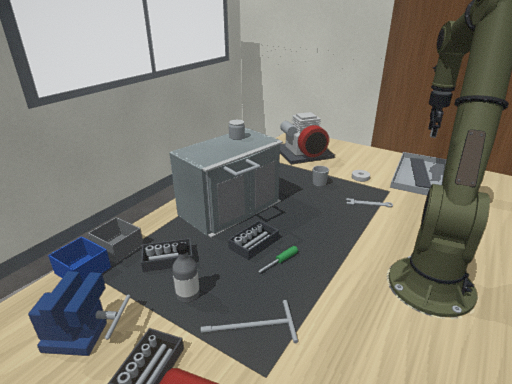

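The top view shows the case at about (245,195) px, the cupboard at (283,130), the handle at (258,165), the bottle at (170,190), the screwdriver at (237,228) and the cup at (382,192). The side view agrees.

```bash
python3 - <<'E'
from h import *
w=np.load("top0.npy"); 
def rect(m,name):
    ok=m&np.isfinite(w[...,0]); n,l,st,c=cv2.connectedComponentsWithStats(ok.astype(np.uint8))
    for i in range(1,n):
        if st[i,4]<25: continue
        p=w[l==i]; r=cv2.minAreaRect((p[:,:2]*1000).astype(np.float32))
        print(name,"px",c[i].round(0),"n",st[i,4],"z %.3f"%np.median(p[:,2]),"ctr",np.round(r[0]),"size",np.round(r[1]),"ang %.1f"%r[2])
z=w[...,2]; roi=np.zeros(z.shape,bool); roi[85:300,40:450]=1
rect(roi&(z>.25)&(z<.275),"cupb top")
rect(roi&(z>.225)&(z<.249),"handle-z")
rect(roi&(z>.012)&(z<.2),"obj")
rect(roi&(z>.004)&(z<.03),"low")
p=w[roi&(z>.25)&(z<.275)];print(np.percentile(p[:,2],[5,50,95]))
s=cv2.imread("pics/top0.png")[80:260,140:400]; cv2.imwrite("pics/crop0.png",cv2.resize(s,None,fx=3,fy=3,interpolation=cv2.INTER_CUBIC))
for a in [(160,250),(165,250),(170,250),(174,250),(174,243),(160,243),(160,275),(172,272),(150,230),(165,300)]: print(a,w[a].round(3))
E
```

```text
cupb top px [282. 128.] n 5963 z 0.257 ctr [735. -31.] size [360. 211.] ang 76.5
handle-z px [256. 162.] n 255 z 0.245 ctr [622.  74.] size [159.  76.] ang 76.8
handle-z px [299. 162.] n 83 z 0.238 ctr [620. -86.] size [150.   8.] ang 78.9
obj px [373. 101.] n 569 z 0.046 ctr [ 899. -400.] size [113. 122.] ang 89.4
obj px [144. 106.] n 632 z 0.048 ctr [900. 499.] size [113. 124.] ang 90.0
obj px [176. 105.] n 548 z 0.050 ctr [900. 369.] size [112. 126.] ang 89.7
obj px [432. 137.] n 2224 z 0.132 ctr [ 737. -591.] size [312. 160.] ang 5.7
obj px [190. 151.] n 833 z 0.022 ctr [721. 324.] size [152.  90.] ang 46.0
obj px [ 99. 159.] n 1501 z 0.135 ctr [673. 642.] size [195. 127.] ang 27.6
obj px [237. 154.] n 138 z 0.125 ctr [684. 142.] size [84. 15.] ang 53.9
obj px [258. 162.] n 238 z 0.120 ctr [651.  59.] size [95.  5.] ang 73.6
obj px [298. 169.] n 509 z 0.118 ctr [622. -90.] size [192.  18.] ang 81.3
obj px [166. 189.] n 341 z 0.115 ctr [562. 399.] size [54. 64.] ang 58.1
obj px [245. 196.] n 854 z 0.021 ctr [537. 111.] size [151.  91.] ang 81.2
obj px [382. 192.] n 220 z 0.052 ctr
[... 5115 characters left out ...]
2 z 0.006 ctr [308. 494.] size [23. 43.] ang 54.2
low px [165. 262.] n 40 z 0.006 ctr [294. 423.] size [21. 69.] ang 81.4
low px [435. 281.] n 785 z 0.010 ctr [ 203. -591.] size [145. 131.] ang 0.1
low px [131. 270.] n 37 z 0.006 ctr [271. 554.] size [54. 35.] ang 48.3
low px [103. 295.] n 32 z 0.005 ctr [177. 652.] size [30. 52.] ang 8.6
[0.25244312 0.25699615 0.26163358]
(160, 250) [0.658 0.086 0.112]
(165, 250) [0.663 0.09  0.   ]
(170, 250) [0.595 0.083 0.241]
(174, 250) [ 0.627  0.091 -0.003]
(174, 243) [ 0.628  0.119 -0.002]
(160, 243) [0.629 0.106 0.243]
(160, 275) [ 0.632 -0.002  0.218]
(172, 272) [ 0.633  0.004 -0.005]
(150, 230) [0.697 0.159 0.113]
(165, 300) [ 0.616 -0.089  0.197]
```

View pics/crop0.png

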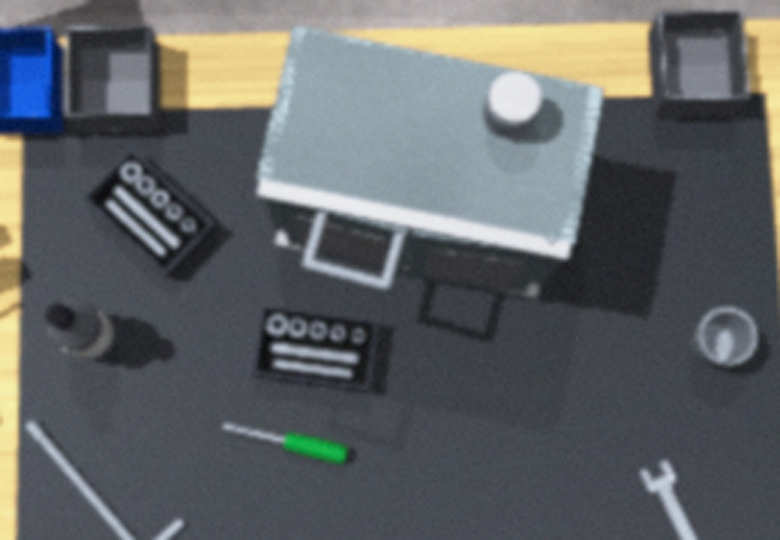

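The crop shows the cupboard, with the handle frame running from about (315,215) to (390,285) in crop pixels. Next I'll fit the cupboard frame and the case frame.

```bash
python3 - <<'E'
from h import *
w=np.load("top0.npy"); z=w[...,2]; roi=np.zeros(z.shape,bool); roi[85:185,220:350]=1
p=w[roi&(z>.25)&(z<.264)][:,:2]
# trimmed rect: mask image of top via erosion of mixed pixels
best=None
for a in np.arange(-17,-10,.25):
    t=np.radians(a); ex=np.array([np.cos(t),np.sin(t)]); ey=np.array([-ex[1],ex[0]])
    X,Y=p@ex,p@ey; xe=np.percentile(X,[1,99]); ye=np.percentile(Y,[.5,99.5]); A=np.ptp(xe)*np.ptp(ye)
    if best is None or A<best[0]: best=(A,a,xe,ye,ex,ey)
A,a,xe,ye,ex,ey=best; print("yaw",a,"x",xe,"y",ye)
o_back=ex*(xe[1]-.185)+ey*ye.mean(); print("origin from back edge",o_back,"front edge x rel",xe[0]-(xe[1]-.185))
q=w[150:185,235:280].reshape(-1,3); q=q[(q[:,2]>.225)&(q[:,2]<.255)]
d=(q[:,:2]-o_back); X,Y=d@ex,d@ey
h=np.c_[X,Y,q[:,2]]; h=h[X<-.045]; print("handle",len(h)); print(h[np.argsort(h[:,0])].round(3)[::6])
b=h[h[:,0]<-.06]; print("bar mean",b.mean(0),np.polyfit(b[:,1],b[:,0],1), b[:,1].min(),b[:,1].max())
for c in [(.537,.111),(.562,.399),(.421,.153),(.532,-.404)]:
    d=np.array(c)-o_back; print(c,(d@ex).round(3),(d@ey).round(3))
E
```

```text
yaw -13.5 x [0.62181734 0.82362465] y [-0.03667869  0.31885733]
origin from back edge [ 0.65391605 -0.01189295] front edge x rel -0.01680730746815795
handle 169
[[-0.089  0.019  0.246]
 [-0.086  0.056  0.245]
 [-0.085  0.067  0.246]
 [-0.084  0.043  0.249]
 [-0.084  0.026  0.246]
 [-0.083  0.074  0.244]
 [-0.082  0.105  0.244]
 [-0.082  0.085  0.244]
 [-0.081  0.074  0.251]
 [-0.08   0.044  0.244]
 [-0.08   0.024  0.246]
 [-0.079  0.072  0.246]
 [-0.078  0.103  0.242]
 [-0.077  0.045  0.248]
 [-0.077  0.096  0.245]
 [-0.076  0.11   0.243]
 [-0.076  0.103  0.246]
 [-0.074  0.052  0.242]
 [-0.073  0.076  0.245]
 [-0.071  0.101  0.243]
 [-0.069  0.016  0.252]
 [-0.066  0.102  0.249]
 [-0.063  0.01   0.246]
 [-0.06   0.014  0.244]
 [-0.057  0.015  0.247]
 [-0.054  0.101  0.246]
 [-0.051  0.009  0.241]
 [-0.048  0.106  0.246]
 [-0.046  0.106  0.25 ]]
bar mean [-0.07746189  0.05813691  0.2462373 ] [ 0.0321219  -0.07932935] 0.009074379829019496 0.10983553754645956
(0.537, 0.111) -0.142 0.092
(0.562, 0.399) -0.185 0.378
(0.421, 0.153) -0.265 0.106
(0.532, -0.404) -0.027 -0.41
```

```bash
cat >> h.py <<'E'
from scipy.spatial.transform import Rotation as Ro
O=np.array([.654,-.012]); Y=np.radians(-13.5); EX=np.array([np.cos(Y),np.sin(Y)]); EY=np.array([-EX[1],EX[0]])
def f2w(x,y): return O+x*EX+y*EY
def toolR(yaw,tilt=0):  # tool x at yaw+90 (left), y forward, z down; tilt leans wrist to robot
    c,s=np.cos(yaw),np.sin(yaw)
    B=np.array([[-s,c,0],[c,s,0],[0,0,-1.]])
    return B@Ro.from_euler('x',-tilt,degrees=True).as_matrix()
def rows(wps,p=None,R=None):
    "wps: (pos,rot) list, chunked in 5; each chunk relative to the last waypoint of the one before"
    o=get_obs(); p=np.array(o["tcp_pos"]) if p is None else p; R=np.array(o["tcp_rot"]) if R is None else R
    for i in range(0,len(wps),5):
        ch=wps[i:i+5]
        print([[float(a) for a in np.r_[(R.T@(q-p)*100).round(1),Ro.from_matrix(R.T@Q).as_rotvec().round(2)]] for q,Q in ch])
        p,R=ch[-1]
def line(p,R,q,Q,n):
    S=Ro.from_matrix(R); d=(S.inv()*Ro.from_matrix(Q)).as_rotvec()
    return [(p+(q-p)*k/n,(S*Ro.from_rotvec(d*k/n)).as_matrix()) for k in range(1,n+1)]
E
python3 - <<'E'
from h import *
o=get_obs(); p=np.array(o["tcp_pos"]); R=np.array(o["tcp_rot"])
yc=Y+np.radians(4.7); E=toolR(yc,10)
s=f2w(-.151,.204); print(s)
W=[]; S=Ro.from_matrix(R); d=(S.inv()*Ro.from_matrix(E)).as_rotvec(); print(d)
for q,n,f in [((.37,-.37,.33),7,.35),((.46,-.06,.33),6,.7),((*s,.27),5,1),((*s,.027),5,1)]:
    q=np.array(q); Q=(S*Ro.from_rotvec(d*f)).as_matrix()
    W+=line(p,R,q,Q,n); p,R=q,Q
rows(W)
E
```

```text
[0.554795   0.22161371]
[-0.15588115  0.10038261 -1.15740486]
[[3.8, -2.5, -1.8, -0.01, 0.01, -0.06], [7.5, -4.9, -3.5, -0.02, 0.01, -0.12], [11.3, -7.4, -5.3, -0.02, 0.02, -0.17], [15.1, -9.9, -7.0, -0.03, 0.02, -0.23], [18.9, -12.3, -8.8, -0.04, 0.03, -0.29]]
[[4.4, -1.2, -1.7, -0.01, 0.01, -0.06], [8.7, -2.4, -3.5, -0.02, 0.01, -0.12], [12.7, -6.1, -3.5, -0.02, 0.02, -0.18], [16.6, -9.7, -3.6, -0.03, 0.02, -0.25], [20.6, -13.3, -3.7, -0.04, 0.03, -0.32]]
[[4.9, -2.2, -0.1, -0.01, 0.01, -0.07], [9.8, -4.4, -0.1, -0.02, 0.01, -0.14], [14.7, -6.6, -0.2, -0.03, 0.02, -0.2], [20.2, -8.9, 0.9, -0.04, 0.02, -0.27], [25.7, -11.3, 2.1, -0.05, 0.03, -0.34]]
[[5.9, -0.4, 1.2, -0.01, 0.01, -0.07], [11.8, -0.8, 2.5, -0.02, 0.01, -0.14], [17.8, -1.2, 3.7, -0.03, 0.02, -0.21], [17.7, -1.9, 8.5, -0.03, 0.02, -0.21], [17.6, -2.6, 13.4, -0.03, 0.02, -0.21]]
[[0.0, -0.8, 4.8, 0.0, 0.0, 0.0], [0.0, -1.7, 9.6, 0.0, 0.0, 0.0], [0.0, -2.5, 14.4, 0.0, 0.0, 0.0]]
```

Call:
arm_command(deltas=[[3.8,-2.5,-1.8,-0.01,0.01,-0.06],[7.5,-4.9,-3.5,-0.02,0.01,-0.12],[11.3,-7.4,-5.3,-0.02,0.02,-0.17],[15.1,-9.9,-7.0,-0.03,0.02,-0.23],[18.9,-12.3,-8.8,-0.04,0.03,-0.29]], claw=0.35)

```text
time_s: 0.72
tcp_pos: [0.3112, -0.436, 0.2955]
tcp_rot: [[0.852, 0.521, 0.043], [0.522, -0.852, -0.025], [0.024, 0.043, -0.999]]
ft_force: [0.3, -0.8, 0.4]
opening: 0.0556
```

Call:
arm_command(deltas=[[4.4,-1.2,-1.7,-0.01,0.01,-0.06],[8.7,-2.4,-3.5,-0.02,0.01,-0.12],[12.7,-6.1,-3.5,-0.02,0.02,-0.18],[16.6,-9.7,-3.6,-0.03,0.02,-0.25],[20.6,-13.3,-3.7,-0.04,0.03,-0.32]])

```text
time_s: 1.35
tcp_pos: [0.4157, -0.214, 0.3311]
tcp_rot: [[0.643, 0.76, 0.092], [0.765, -0.643, -0.036], [0.032, 0.093, -0.995]]
ft_force: [0.6, -0.0, 0.2]
opening: 0.0556
```

Call:
arm_command(deltas=[[4.9,-2.2,-0.1,-0.01,0.01,-0.07],[9.8,-4.4,-0.1,-0.02,0.01,-0.14],[14.7,-6.6,-0.2,-0.03,0.02,-0.2],[20.2,-8.9,0.9,-0.04,0.02,-0.27],[25.7,-11.3,2.1,-0.05,0.03,-0.34]])

```text
time_s: 1.98
tcp_pos: [0.498, 0.0539, 0.308]
tcp_rot: [[0.352, 0.924, 0.15], [0.936, -0.35, -0.036], [0.02, 0.153, -0.988]]
ft_force: [1.0, -1.0, 0.6]
opening: 0.0554
```

Call:
arm_command(deltas=[[5.9,-0.4,1.2,-0.01,0.01,-0.07],[11.8,-0.8,2.5,-0.02,0.01,-0.14],[17.8,-1.2,3.7,-0.03,0.02,-0.21],[17.7,-1.9,8.5,-0.03,0.02,-0.21],[17.7,-1.9,8.5,-0.03,0.02,-0.21]])

```text
time_s: 2.6
tcp_pos: [0.5532, 0.2204, 0.2212]
tcp_rot: [[0.149, 0.973, 0.176], [0.989, -0.146, -0.027], [-0.0, 0.178, -0.984]]
ft_force: [0.4, 0.3, 0.7]
opening: 0.0557
```

```bash
python3 - <<'E'
from h import *
o=get_obs(); print(o["tcp_pos"],o["joint_positions"])
s=snapshot("side"); cv2.imwrite("pics/side1.png",s["color"][...,::-1])
s=f2w(-.151,.204); E=toolR(Y+np.radians(4.7),10)
p=np.array(o["tcp_pos"]);R=np.array(o["tcp_rot"])
rows(line(p,R,np.array([*s,.027]),E,5))
E
```

```text
[0.5531743  0.2204148  0.22117149] [  3.68336121  25.83685466 -47.67612202  98.18607511  30.85506942
  60.2664029  -63.1795948 ]
[[-0.0, -0.8, 4.1, 0.0, -0.0, -0.0], [-0.0, -1.5, 7.9, 0.01, -0.0, 0.0], [0.0, -2.2, 11.7, 0.01, -0.0, 0.0], [0.0, -2.9, 15.5, 0.01, -0.0, 0.0], [0.1, -3.5, 19.4, 0.01, -0.0, 0.0]]
```

View pics/side1.png

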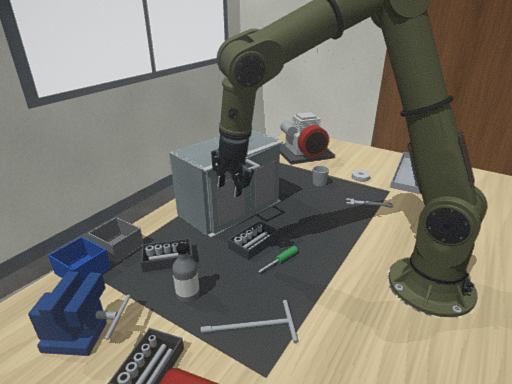

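The gripper is at about (235,165) px, clear of the left end of the case at (240,240). Next I lower it.

Call:
arm_command(deltas=[[0,-0.8,4.1,0,0,0],[0,-1.5,7.9,0,0,0],[0,-2.2,11.7,0.01,0,0],[0,-2.9,15.5,0.01,0,0],[0.1,-3.5,19.4,0.01,0,0]])

```text
time_s: 3.28
tcp_pos: [0.5594, 0.2223, 0.0291]
tcp_rot: [[0.153, 0.972, 0.177], [0.988, -0.152, -0.022], [0.006, 0.178, -0.984]]
ft_force: [1.2, -0.4, -0.1]
opening: 0.0556
```

```bash
python3 - <<'E'
from h import *
o=get_obs(); print(o["tcp_pos"],o["ft_force"],o["joint_positions"])
s=snapshot("top"); cv2.imwrite("pics/t2.png",cv2.resize(s["color"][130:240,180:330,::-1],None,fx=4,fy=4))
# path of case centre c (frame), heading phi; tool at c + D*(-sin,cos)
c=np.array([-.142,.092]); W=[]; phi=4.7; D=.112
W.append((D-.012,c.copy(),phi))
W.append((D-.024,c.copy(),phi)); D=.088
n=20; 
for k in range(30):
    ds=.010
    if phi>-14: phi-=2.1
    t=np.radians(phi); c=c-ds*np.array([-np.sin(t),np.cos(t)])
    W.append((D,c.copy(),phi))
    if c[1]<-.115: break
print(len(W),c,phi)
P=[]
for D,c,phi in W:
    t=np.radians(phi); q=c+D*np.array([-np.sin(t),np.cos(t)]); P.append((np.array([*f2w(*q),.027]),toolR(Y+t,10)))
rows(P)
E
```

```text
[0.5593693  0.22234624 0.02911191] [ 1.20566898 -0.38786991 -0.13755378] [ -4.71851362  38.18831299 -36.07309337 110.86689145  48.48344233
  38.73065761 -81.09991098]
24 [-0.18294435 -0.12316674] -14.2
[[-1.2, -0.2, -0.3, -0.0, -0.0, -0.0], [-2.4, -0.2, -0.3, -0.0, -0.0, -0.0], [-3.4, 0.1, -0.3, -0.0, -0.01, 0.04], [-4.4, 0.3, -0.2, -0.0, -0.02, 0.07], [-5.5, 0.5, -0.2, -0.0, -0.02, 0.11]]
[[-1.0, 0.3, 0.0, 0.0, -0.01, 0.04], [-2.0, 0.5, 0.1, 0.0, -0.01, 0.07], [-3.0, 0.7, 0.1, 0.0, -0.02, 0.11], [-4.1, 0.9, 0.2, 0.0, -0.03, 0.14], [-5.1, 1.0, 0.2, 0.0, -0.03, 0.18]]
[[-1.0, 0.3, 0.0, 0.0, -0.01, 0.04], [-2.0, 0.2, 0.0, 0.0, -0.01, 0.04], [-3.0, 0.2, 0.0, 0.0, -0.01, 0.04], [-4.0, 0.2, 0.0, 0.0, -0.01, 0.04], [-5.0, 0.1, 0.0, 0.0, -0.01, 0.04]]
[[-1.0, -0.0, -0.0, 0.0, 0.0, 0.0], [-2.0, -0.0, -0.0, 0.0, 0.0, 0.0], [-3.0, 0.0, 0.0, 0.0, 0.0, 0.0], [-4.0, -0.0, -0.0, 0.0, 0.0, 0.0], [-5.0, -0.0, -0.0, 0.0, 0.0, 0.0]]
[[-1.0, 0.0, 0.0, 0.0, 0.0, 0.0], [-2.0, 0.0, 0.0, 0.0, 0.0, 0.0], [-3.0, 0.0, 0.0, 0.0, 0.0, 0.0], [-4.0, 0.0, 0.0, 0.0, 0.0, 0.0]]
```

View pics/t2.png

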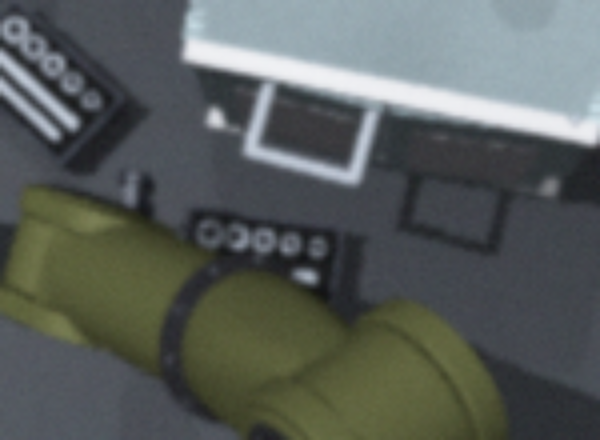

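The case is undisturbed, and a finger is at (135,190) in the crop, left of the case's left end. Now the push begins.

Call:
arm_command(deltas=[[-1.2,-0.2,-0.3,0,0,0],[-2.4,-0.2,-0.3,0,0,0],[-3.4,0.1,-0.3,0,-0.01,0.04],[-4.4,0.3,-0.2,0,-0.02,0.07],[-5.5,0.5,-0.2,0,-0.02,0.11]])

```text
time_s: 3.95
tcp_pos: [0.5535, 0.1678, 0.0307]
tcp_rot: [[0.262, 0.95, 0.17], [0.965, -0.258, -0.041], [0.005, 0.175, -0.985]]
ft_force: [-0.5, 1.0, 0.1]
opening: 0.0555
```

Call:
arm_command(deltas=[[-1.0,0.3,0.0,0.0,-0.01,0.04],[-2.0,0.5,0.1,0.0,-0.01,0.07],[-3.0,0.7,0.1,0.0,-0.02,0.11],[-4.1,0.9,0.2,0.0,-0.03,0.14],[-5.1,1.0,0.2,0.0,-0.03,0.18]])

```text
time_s: 4.58
tcp_pos: [0.5496, 0.1159, 0.0297]
tcp_rot: [[0.432, 0.888, 0.158], [0.902, -0.427, -0.07], [0.006, 0.173, -0.985]]
ft_force: [-0.1, -0.1, -0.0]
opening: 0.0553
```

```bash
cat >> h.py <<'E'
def tops(w,m,name):
    n,l,st,c=cv2.connectedComponentsWithStats((m&np.isfinite(w[...,0])).astype(np.uint8))
    for i in range(1,n):
        if st[i,4]<120: continue
        p=w[l==i]; r=cv2.minAreaRect((p[:,:2]*1000).astype(np.float32)); d=np.array(r[0])/1000-O
        print(name,c[i].round(),st[i,4],np.round(r[0]),np.round(r[1]),round(r[2],1),"frame",(d@EX).round(3),(d@EY).round(3))
E
python3 - <<'E'
from h import *
s=snapshot("side"); cv2.imwrite("pics/side2.png",s["color"][100:340,120:400,::-1].repeat(2,0).repeat(2,1))
s=snapshot("top");w=world(s);z=w[...,2];r=np.zeros(z.shape,bool);r[140:250,190:340]=1
tops(w,r&(z>.010)&(z<.05),"case")
E
```

```text
case [198. 156.] 439 [702. 307.] [103.  94.] 46.4 frame -0.028 0.322
case [259. 190.] 125 [561.  58.] [72. 38.] 55.7 frame -0.107 0.046
```

View pics/side2.png

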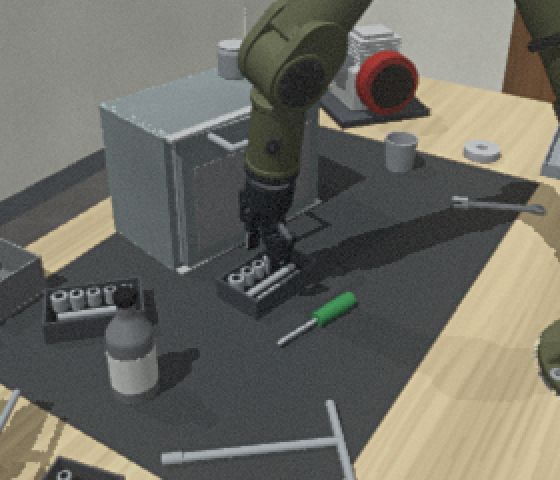

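```bash
python3 - <<'E'
from h import *
o=get_obs();print(o["tcp_pos"],o["ft_force"])
for n in("side","top"):
    s=snapshot(n);w=world(s);z=w[...,2]
    d=w[...,:2]-O; X=d@EX; Yf=d@EY
    m=(z>.012)&(z<.05)&(X<-.06)&(X>-.25)&(Yf>-.15)&(Yf<.25)
    H,xe,ye=np.histogram2d(Yf[m],X[m],bins=[np.arange(-.1,.21,.01),np.arange(-.23,-.06,.01)])
    print(n,"rows y from -0.1, cols x from -.23"); print(H.astype(int))
    cv2.imwrite(f"pics/{n}3.png",np.ascontiguousarray(s["color"][(150 if n=='side' else 140):(280 if n=='side' else 240),190:340,::-1]).repeat(5,0).repeat(5,1))
E
```

```text
[0.54942242 0.11462041 0.02970658] [-0.80996963 -0.48901668 -1.29132355]
side rows y from -0.1, cols x from -.23
[[ 0  0  0  0  0  0  0  0  0  0  0  0  0  0  0  0]
 [ 0  0  0  0  0  0  0  0  0  0  0  0  0  0  0  0]
 [ 0  0  0  0  0  0  0  0  0  0  0  0  0  0  0  0]
 [ 0  0  0  0  0  0  0  0  0  0  0  0  0  0  0  0]
 [ 0  0  0  0  0  0  0  0  0  0  0  0  0  0  0  0]
 [ 0  0  0  0  0  0  0  0  0  0  0  0  0  0  0  0]
 [ 0  0  0  0  0  0  0  0  0  0  0  0  0  0  0  0]
 [ 0  0  0  0  0  0  0  0  0  0  0  0  0  0  0  0]
 [ 0  0  0  0  0  0  0  0  0  0  0  0  0  0  0  0]
 [ 0  0  0  0  0  0  0  0  0  0  0  0  0  0  0  0]
 [ 0  0  0  0  0  0  0  0  0  0  0  0  0  0  0  0]
 [ 0  0  0  0  5  6  7  7  3  2  0  0  0  0  0  0]
 [ 0  0  0  0 11  3  1 11 13 13  6  0  0  0  0  0]
 [ 0  0  0  0 13  0  0  2  2  0  2  0  1  4  0  0]
 [ 0  0  0  0 14  0  2  8  4  1  3  0  0  0  0  0]
 [ 0  0  0  0 15  0  3  9  3  1  0  0  1  4  0  0]
 [ 0  0  0  0 10  0  3  5  5  1  0  1  5  4  0  0]
 [ 0  0  0  0 16  0  2  8  2  1  2  5  6  5  0  0]
 [ 0  0  0  2 12  0  3  9  2  5  2  3  5  1  0  0]
 [ 0  0  0  0 17  
[... 933 characters left out ...]
 [0 0 0 0 0 0 0 0 0 0 0 0 0 0 0 0]
 [0 0 0 0 0 0 0 0 0 2 0 2 0 0 0 0]
 [0 0 0 0 0 0 0 0 0 4 6 4 7 3 0 0]
 [0 0 0 0 0 0 0 0 0 0 6 8 5 9 0 0]
 [0 0 0 0 0 0 0 0 0 0 7 6 3 5 0 0]
 [0 0 0 0 0 0 0 0 0 0 1 6 4 6 0 0]
 [0 0 0 0 0 0 0 0 0 0 0 4 6 5 1 0]
 [0 0 0 0 0 0 0 0 0 0 0 1 4 4 0 0]
 [0 0 0 0 0 0 0 0 0 0 0 0 6 1 0 0]
 [0 0 0 0 0 0 0 0 0 0 0 0 0 0 0 0]
 [0 0 0 0 0 0 0 0 0 0 0 0 0 0 0 0]
 [0 0 0 0 0 0 0 0 0 0 0 0 0 0 0 0]
 [0 0 0 0 0 0 0 0 0 0 0 0 0 0 0 0]
 [0 0 0 0 0 0 0 0 0 0 0 0 0 0 0 0]
 [0 0 0 0 0 0 0 0 0 0 0 0 0 0 0 0]
 [0 0 0 0 0 0 0 0 0 0 0 0 0 0 0 0]
 [0 0 0 0 0 0 0 0 0 0 0 0 0 0 0 0]
 [0 0 0 0 0 0 0 0 0 0 0 0 0 0 0 0]
 [0 0 0 0 0 0 0 0 0 0 0 0 0 0 0 0]
 [0 0 0 0 0 0 0 0 0 0 0 0 0 0 0 0]]
```

View pics/side3.png

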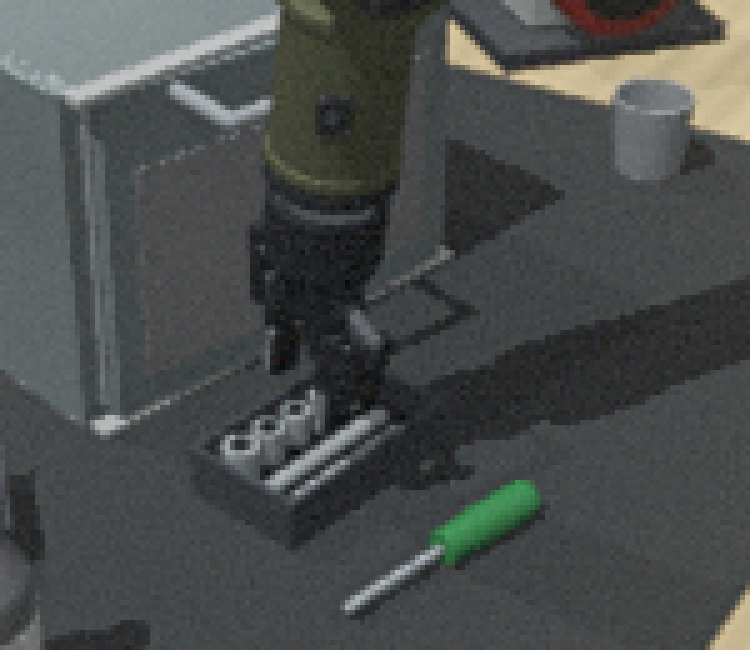

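The side view shows the case has not moved, its left end still at about (250,540) in the crop, while the gripper is above or behind it. I'll measure where the fingertips really are.

```bash
python3 - <<'E'
from h import *
o=get_obs();p=np.array(o["tcp_pos"]);R=np.array(o["tcp_rot"])
s=snapshot("side");w=world(s);z=w[...,2]
Rc,_=cv2.Rodrigues(np.array(s["rvec"]))
px,_=cv2.projectPoints(np.array([p,p+R[:,2]*.011,p+R[:,1]*.035,p-R[:,1]*.035]),np.array(s["rvec"]),np.array(s["tvec"]),np.array([[s["fx"],0,s["cx"]],[0,s["fy"],s["cy"]],[0,0,1]]),None)
print(px.squeeze().round(), "crop",((px.squeeze()-[190,150])*5).round())
for u,v in [(190+372/5,150+390/5),(190+365/5,150+350/5),(190+290/5,150+365/5),(190+285/5,150+345/5),(190+330/5,150+250/5)]:
    u,v=int(u),int(v); q=w[v,u]; d=q[:2]-O; print((u,v),q.round(3),"frame",(d@EX).round(3),(d@EY).round(3),"tool",(R.T@(q-p)).round(3))
E
```

```text
[[250. 235.]
 [249. 238.]
 [244. 229.]
 [255. 242.]] crop [[298. 426.]
 [296. 438.]
 [272. 393.]
 [325. 461.]]
(264, 228) [0.48  0.139 0.099] frame -0.205 0.107 tool [-0.009 -0.06  -0.081]
(263, 220) [0.473 0.157 0.141] frame -0.215 0.122 tool [ 0.004 -0.066 -0.124]
(248, 223) [0.564 0.103 0.066] frame -0.114 0.091 tool [-0.005  0.025 -0.032]
(247, 219) [0.565 0.108 0.084] frame -0.115 0.096 tool [-0.001  0.026 -0.05 ]
(256, 200) [0.496 0.16  0.205] frame -0.194 0.13 tool [ 0.017 -0.036 -0.184]
```

```bash
python3 - <<'E'
from h import *
o=get_obs();p=np.array(o["tcp_pos"]);R=np.array(o["tcp_rot"])
for n in("side","top"):
    s=snapshot(n);w=world(s); t=(w-p)@R
    m=(abs(t[...,0])<.04)&(abs(t[...,1])<.09)&(t[...,2]>-.12)&(w[...,2]>.0)
    H,_,_=np.histogram2d(t[m][:,2],t[m][:,1],bins=[np.arange(-.12,.03,.01),np.arange(-.08,.081,.01)])
    print(n,"rows tool z -.12.. ; cols tool y -.08.."); print(H.astype(int))
im=s=snapshot("side"); cv2.imwrite("pics/s4.png",cv2.resize(np.ascontiguousarray(im["color"][195:255,220:295,::-1]),None,fx=10,fy=10,interpolation=cv2.INTER_CUBIC))
E
```

```text
side rows tool z -.12.. ; cols tool y -.08..
[[ 0 15  4  0  2 13  3  0  4  4  1  0  0  6  2  0]
 [ 0 15  6  0  2 12  0  0  4  4  6  0  1  8  2  0]
 [ 0 10  3  1 11 16  0  0  0  5  2  0  1  5  1  0]
 [ 0  6 14  1  7  2  0  0  0  0  4  1  6  4  0  0]
 [ 0  0  8  4  7  0  0  0  0  0  3  9  3  2  0  0]
 [ 0  0  0  2  5  0  0  0  0  0 12  6  1  0  0  0]
 [ 0  0  0  5  8  1  0  0  0  0 13  2  0  0  0  0]
 [ 0  0  0  9  4  1  0  0  0  0 14  4  0  0  0  0]
 [ 0  0  0  3  8  2  0  0  0  0 14  0  0  0  0  0]
 [ 0  1  0  0  0  0  0  0  0  0  3  0  0  0  0  0]
 [ 1 21 22  8  0  0  0  0  0  0  0  0  0  0  0  0]
 [ 4 17 21  5  3  1  2 19 28 20 12  6  0  0  0  0]
 [ 6 18 20  5 26 32 19 14 10  5 14 21  3  0  0  0]
 [35 31 14  0 11 14 16 23 15  0  2  3  0  0  0  0]]
top rows tool z -.12.. ; cols tool y -.08..
[[0 0 0 0 0 0 0 0 0 0 0 0 0 4 0 0]
 [0 0 0 0 0 0 0 0 0 0 0 0 0 0 0 0]
 [0 0 0 0 0 0 0 0 0 0 0 3 0 1 1 0]
 [0 0 0 0 0 0 0 0 0 0 0 1 2 1 0 0]
 [0 0 0 0 0 0 0 0 0 0 0 2 3 1 0 0]
 [0 0 0 0 0 0 0 0 0 0 0 0 0 0 0 0]
 [0 0 0 0 0 0 0 0 0 0 0 0 0 0 0 0]
 [0 0 0 0 0 0 0 0 0 0 0 0 1 0 0 0]
 [0 0 0 0 0 0 0 0 0 0 0 0 0 0 0 0]
 [0 0 0 0 0 0 0 0 0 0 0 0 0 0 0 0]
 [0 0 0 0 0 0 0 0 0 0 0 0 0 0 0 0]
 [0 0 0 0 0 0 0 0 0 0 4 4 4 0 0 0]
 [0 0 0 0 0 0 0 0 0 0 1 3 1 0 0 0]
 [0 0 0 0 0 0 0 0 0 0 5 6 0 0 0 0]]
```

View pics/s4.png

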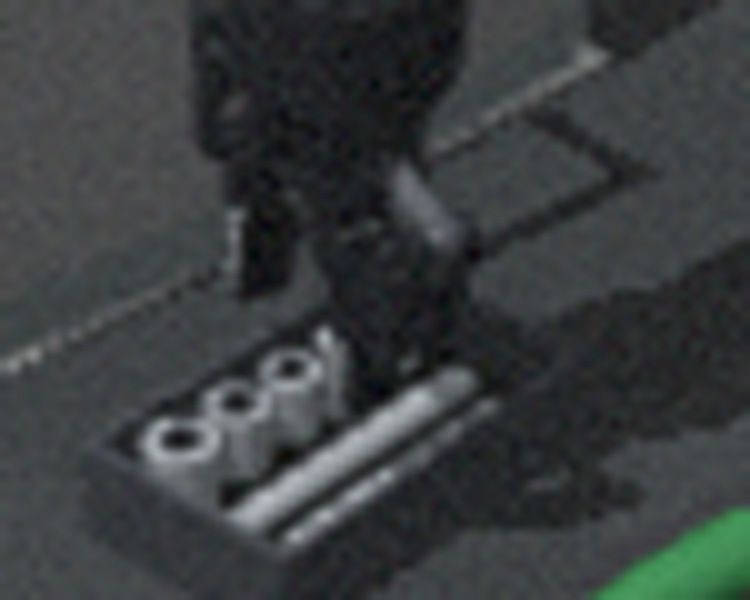

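The picture and the point cloud agree. The fingertips end about 28 mm behind the reported TCP (z≈0.057), so the fingers passed over the case without touching it. I'll apply this offset, go back and push lower.

```bash
cat > push.py <<'E'
from h import *
def tp(c,phi,D,z):
    t=np.radians(phi); q=np.array(c)+D*np.array([-np.sin(t),np.cos(t)])+.008*np.array([np.cos(t),np.sin(t)])
    return np.array([*f2w(*q),z]),toolR(Y+t,10)
E
python3 - <<'E'
from push import *
o=get_obs();p=np.array(o["tcp_pos"]);R=np.array(o["tcp_rot"])
s,E=tp((-.142,.092),4.7,.115,.06)
up=p+[0,0,.04]
a=line(p,R,up,R,1)+line(up,R,s,E,4)+line(s,E,s-[0,0,.072],E,5)
rows(a)
E
```

```text
[[0.0, 0.7, -3.9, 0.0, -0.0, 0.0], [2.6, -0.2, -3.8, 0.0, 0.01, -0.07], [5.1, -1.1, -3.7, 0.0, 0.02, -0.14], [7.6, -1.9, -3.6, 0.0, 0.03, -0.22], [10.2, -2.8, -3.5, 0.0, 0.04, -0.29]]
[[0.0, -0.3, 1.4, -0.0, 0.0, -0.0], [0.0, -0.5, 2.8, -0.0, 0.0, -0.0], [0.0, -0.8, 4.3, -0.0, 0.0, -0.0], [0.0, -1.0, 5.7, -0.0, 0.0, -0.0], [0.0, -1.3, 7.1, -0.0, 0.0, -0.0]]
```

Call:
arm_command(deltas=[[0.0,0.7,-3.9,0,0,0],[2.6,-0.2,-3.8,0.0,0.01,-0.07],[5.1,-1.1,-3.7,0.0,0.02,-0.14],[7.6,-1.9,-3.6,0.0,0.03,-0.22],[10.2,-2.8,-3.5,0.0,0.04,-0.29]])

```text
time_s: 5.6
tcp_pos: [0.5626, 0.2249, 0.0589]
tcp_rot: [[0.146, 0.975, 0.169], [0.989, -0.143, -0.031], [-0.006, 0.172, -0.985]]
ft_force: [0.1, -0.8, -0.7]
opening: 0.0557
```

Call:
arm_command(deltas=[[0.0,-0.3,1.4,0,0,0],[0.0,-0.5,2.8,0,0,0],[0.0,-0.8,4.3,0,0,0],[0.0,-0.9,5.2,0,0,0],[0.0,-1.1,6.2,0,0,0]])

```text
time_s: 6.22
tcp_pos: [0.5632, 0.222, -0.0035]
tcp_rot: [[0.152, 0.974, 0.17], [0.988, -0.149, -0.032], [-0.006, 0.173, -0.985]]
ft_force: [1.0, 0.3, 0.1]
opening: 0.0555
```

```bash
python3 - <<'E'
from push import *
o=get_obs();p=np.array(o["tcp_pos"]);R=np.array(o["tcp_rot"]);print(p,o["ft_force"])
s=snapshot("side");w=world(s); t=(w-p)@R
m=(abs(t[...,0])<.025)&(abs(t[...,1])<.07)&(t[...,2]>-.08)
H,_,_=np.histogram2d(t[m][:,2],t[m][:,1],bins=[np.arange(-.08,.03,.01),np.arange(-.07,.071,.01)]);print(H.astype(int))
m&=(w[...,2]>.009)&(w[...,2]<.07);print(np.c_[t[m],w[m][:,2]][np.argsort(w[m][:,2])][:12].round(3))
E
```

```text
[ 0.5632069   0.22196826 -0.00354812] [1.01307124 0.25778835 0.07730062]
[[ 2  5  7 12  3  0  0  0  0  7  6  5  3  0]
 [ 0  0  3  4  1  0  0  0  0 13  4  0  0  0]
 [ 0  0  4  7  2  0  0  0  0 12  3  1  0  0]
 [ 0  0  7  9  2  0  0  0  0 14  3  1  0  0]
 [ 0  0  1  7  0  0  0  0  0 10  2  0  0  0]
 [ 0  0  0  1  0  0  0  0  0  4  0  0  0  0]
 [39 36 28 12  5  0  0  0  0  0  0  0  0  0]
 [ 0  0  9 23 23 26 24 33 20 10  4  0  0  0]
 [ 0  0  0  0  0  0  0  2 14 20 28 30 23 29]
 [ 0  0  0  0  0  0  0  0  0  0  0  0  0  1]]
[[ 0.005 -0.035 -0.029  0.019]
 [ 0.009 -0.034 -0.031  0.021]
 [ 0.002 -0.039 -0.034  0.023]
 [ 0.011 -0.031 -0.034  0.024]
 [ 0.006 -0.039 -0.036  0.025]
 [ 0.01  -0.034 -0.035  0.025]
 [ 0.008 -0.037 -0.036  0.026]
 [ 0.    -0.042 -0.039  0.028]
 [ 0.006 -0.035 -0.038  0.028]
 [-0.001  0.029 -0.028  0.029]
 [ 0.007  0.029 -0.028  0.029]
 [-0.004 -0.041 -0.04   0.029]]
```

```bash
python3 - <<'E'
from push import *
c=np.array([-.142,.092]); phi=4.7; W=[tp(c,phi,.108,-.011),tp(c,phi,.098,-.011),tp(c,phi,.086,-.011)]
while c[1]>-.115:
    if phi>-14: phi-=2.1
    t=np.radians(phi); c=c-.010*np.array([-np.sin(t),np.cos(t)]); W.append(tp(c,phi,.086,-.011))
print(len(W),c,phi); rows(W)
E
```

```text
25 [-0.18294435 -0.12316674] -14.2
[[-0.6, -0.1, 0.6, -0.0, 0.01, 0.0], [-1.6, -0.1, 0.6, -0.0, 0.01, 0.0], [-2.8, -0.1, 0.6, -0.0, 0.01, 0.0], [-3.8, 0.2, 0.7, -0.0, -0.0, 0.04], [-4.8, 0.4, 0.7, -0.0, -0.01, 0.07]]
[[-1.0, 0.3, 0.0, -0.0, -0.01, 0.04], [-2.1, 0.5, 0.1, 0.0, -0.01, 0.07], [-3.1, 0.7, 0.1, 0.0, -0.02, 0.11], [-4.2, 0.9, 0.2, -0.0, -0.03, 0.14], [-5.3, 1.0, 0.2, -0.0, -0.03, 0.18]]
[[-1.0, 0.3, 0.0, 0.0, -0.01, 0.04], [-2.1, 0.5, 0.1, 0.0, -0.01, 0.07], [-3.1, 0.4, 0.1, 0.0, -0.01, 0.07], [-4.1, 0.4, 0.1, 0.0, -0.01, 0.07], [-5.1, 0.3, 0.1, 0.0, -0.01, 0.07]]
[[-1.0, -0.0, -0.0, 0.0, 0.0, 0.0], [-2.0, -0.0, -0.0, 0.0, 0.0, 0.0], [-3.0, 0.0, 0.0, 0.0, 0.0, 0.0], [-4.0, 0.0, 0.0, 0.0, 0.0, 0.0], [-5.0, -0.0, -0.0, 0.0, 0.0, 0.0]]
[[-1.0, 0.0, 0.0, 0.0, 0.0, 0.0], [-2.0, 0.0, 0.0, 0.0, 0.0, 0.0], [-3.0, 0.0, 0.0, 0.0, 0.0, 0.0], [-4.0, 0.0, 0.0, 0.0, 0.0, 0.0], [-5.0, 0.0, 0.0, 0.0, 0.0, 0.0]]
```

Call:
arm_command(deltas=[[-0.6,-0.1,0.6,0,0.01,0],[-1.6,-0.1,0.6,0,0.01,0],[-2.8,-0.1,0.6,0,0.01,0],[-3.8,0.2,0.7,0,0,0.04],[-4.8,0.4,0.7,0,-0.01,0.07]])

```text
time_s: 6.9
tcp_pos: [0.5613, 0.174, -0.0085]
tcp_rot: [[0.223, 0.96, 0.169], [0.975, -0.22, -0.041], [-0.002, 0.174, -0.985]]
ft_force: [-0.2, 2.9, -1.9]
opening: 0.0553
```

Call:
arm_command(deltas=[[-1.0,0.3,0.0,0,-0.01,0.04],[-2.1,0.5,0.1,0.0,-0.01,0.07],[-3.1,0.7,0.1,0.0,-0.02,0.11],[-4.2,0.9,0.2,0,-0.03,0.14],[-5.3,1.0,0.2,0,-0.03,0.18]])

```text
time_s: 7.52
tcp_pos: [0.56, 0.1209, -0.0084]
tcp_rot: [[0.395, 0.904, 0.161], [0.919, -0.389, -0.068], [0.001, 0.175, -0.985]]
ft_force: [1.9, 3.7, 1.4]
opening: 0.0557
```

```bash
cat > case.py <<'E'
from h import *
s=snapshot("side");w=world(s);z=w[...,2]
d=w[...,:2]-O; X=d@EX; Yf=d@EY
m=(z>.012)&(z<.045)&(X<-.03)&(X>-.25)&(Yf>-.25)&(Yf<.19)
n,l,st,c=cv2.connectedComponentsWithStats(m.astype(np.uint8)); i=1+np.argmax(st[1:,4]); m=l==i
r=cv2.minAreaRect((np.c_[X[m],Yf[m]]*1000).astype(np.float32)); print("case (frame)",np.round(r[0]),np.round(r[1]),round(r[2],1),"corners",cv2.boxPoints(r).round().tolist(), "z95",np.percentile(z[m],98).round(3))
o=get_obs();dd=np.array(o["tcp_pos"])[:2]-O;print("tcp frame",(dd@EX).round(3),(dd@EY).round(3),o["ft_force"].round(1))
E
python3 case.py
```

```text
case (frame) [-145.   35.] [175.  97.] 80.3 corners [[-208.0, -43.0], [-112.0, -59.0], [-83.0, 113.0], [-178.0, 129.0]] z95 0.04
tcp frame -0.122 0.105 [1.3 2.4 2.3]
```

Call:
arm_command(deltas=[[-1.0,0.3,0.0,0.0,-0.01,0.04],[-2.1,0.5,0.1,0.0,-0.01,0.07],[-3.1,0.4,0.1,0.0,-0.01,0.07],[-4.1,0.4,0.1,0.0,-0.01,0.07],[-5.1,0.3,0.1,0.0,-0.01,0.07]])

```text
time_s: 8.2
tcp_pos: [0.5431, 0.073, -0.0085]
tcp_rot: [[0.458, 0.875, 0.158], [0.889, -0.452, -0.077], [0.004, 0.175, -0.984]]
ft_force: [2.9, 5.8, 5.7]
opening: 0.0554
```

Call:
arm_command(deltas=[[-1.0,0,0,0,0,0],[-2.0,0,0,0,0,0],[-3.0,0,0,0,0,0],[-4.0,0,0,0,0,0],[-5.0,0,0,0,0,0]])

```text
time_s: 8.82
tcp_pos: [0.5202, 0.0287, -0.0085]
tcp_rot: [[0.458, 0.875, 0.158], [0.889, -0.451, -0.077], [0.004, 0.176, -0.984]]
ft_force: [2.7, 6.2, 5.4]
opening: 0.0558
```

```bash
python3 case.py
```

```text
case (frame) [-168.  -60.] [176.  96.] 78.0 corners [[-233.0, -136.0], [-139.0, -156.0], [-103.0, 15.0], [-197.0, 35.0]] z95 0.04
tcp frame -0.14 0.006 [2.8 2.4 3.7]
```

Call:
arm_command(deltas=[[-1.0,0,0,0,0,0],[-2.2,0,0,0,0,0],[-3.4,0,0,0,0,0],[-4.6,0,0,0,0,0],[-5.8,0,0,0,0,0]])

```text
time_s: 9.5
tcp_pos: [0.4934, -0.0231, -0.0089]
tcp_rot: [[0.458, 0.875, 0.157], [0.889, -0.451, -0.077], [0.003, 0.175, -0.985]]
ft_force: [2.6, 5.8, 4.2]
opening: 0.0553
```

Call:
arm_command(deltas=[[0.8,0,0,0,0,0],[2.5,0,0,0,0,0],[2.5,0.8,-4.5,0,0,0],[2.5,1.6,-9,0,0,0],[2.5,2.4,-14,0,0,0]], claw=1.0)

```text
time_s: 10.12
tcp_pos: [0.5025, 0.0001, 0.1336]
tcp_rot: [[0.457, 0.876, 0.152], [0.889, -0.451, -0.077], [0.001, 0.171, -0.985]]
ft_force: [0.8, -2.0, 0.1]
opening: -0.0001
```

```bash
python3 case.py; python3 - <<'E'
from h import *
o=get_obs();print(o["tcp_pos"],o["opening"],o["joint_positions"].round(0))
E
```

```text
case (frame) [-182. -132.] [155.  98.] 76.9 corners [[-247.0, -196.0], [-152.0, -218.0], [-117.0, -67.0], [-212.0, -45.0]] z95 0.039
tcp frame -0.148 -0.022 [1.8 1.2 4.4]
[0.50535706 0.00141587 0.13946924] 1.499290070488816e-05 [ 24.  22. -42. 118.  33.  42. -66.]
```

```bash
python3 - <<'E'
from h import *
o=get_obs();p=np.array(o["tcp_pos"]);R=np.array(o["tcp_rot"])
E=toolR(Y,0); h=np.array([*f2w(-.044,.057),.29]); u=p*[1,1,0]+[0,0,.29]; print(h)
rows(line(p,R,u,E,4)+line(u,E,h,E,3)+[(h,E)])
E
```

```text
[0.62452211 0.05369668 0.29      ]
[[0.0, 0.7, -3.7, 0.04, 0.0, -0.06], [0.0, 1.3, -7.4, 0.09, 0.01, -0.12], [0.0, 2.0, -11.1, 0.13, 0.01, -0.18], [0.1, 2.7, -14.8, 0.18, 0.02, -0.24], [3.4, 5.4, -14.3, 0.18, 0.02, -0.24]]
[[2.6, 3.5, 0.0, 0.0, 0.0, 0.0], [5.2, 6.9, 0.0, 0.0, 0.0, 0.0], [5.2, 6.9, 0.0, 0.0, 0.0, 0.0]]
```

Call:
arm_command(deltas=[[0.0,0.7,-3.7,0.04,0.0,-0.06],[0.0,1.3,-7.4,0.09,0.01,-0.12],[0.0,2.0,-11.1,0.13,0.01,-0.18],[0.1,2.7,-14.8,0.18,0.02,-0.24],[3.4,5.4,-14.3,0.18,0.02,-0.24]])

```text
time_s: 10.8
tcp_pos: [0.5448, 0.0151, 0.2858]
tcp_rot: [[0.236, 0.972, -0.004], [0.972, -0.236, 0.002], [0.001, -0.004, -1.0]]
ft_force: [0.8, 0.1, -0.0]
opening: 0.0001
```

Call:
arm_command(deltas=[[2.6,3.5,0,0,0,0],[5.2,6.9,0,0,0,0],[5.2,6.9,0,0,0,0],[5.2,6.9,0,0,0,0]])

```text
time_s: 11.3
tcp_pos: [0.6223, 0.0513, 0.282]
tcp_rot: [[0.232, 0.973, -0.008], [0.973, -0.232, 0.003], [0.001, -0.008, -1.0]]
ft_force: [0.3, -0.1, 0.4]
opening: -0.0003
```

```bash
python3 - <<'E'
from h import *
o=get_obs();p=np.array(o["tcp_pos"]);R=np.array(o["tcp_rot"]);print(p,o["opening"]);d=p[:2]-O;print("frame",d@EX,d@EY)
s=snapshot("side");w=world(s); t=(w-p)@R
m=(abs(t[...,0])<.025)&(abs(t[...,1])<.04)&(t[...,2]>-.1)&(w[...,2]>.262)
H,_,_=np.histogram2d(t[m][:,2],t[m][:,1],bins=[np.arange(-.1,.03,.005),np.arange(-.04,.041,.01)]);print(H.astype(int))
# handle bar from side
d=w[...,:2]-O;X=d@EX;Yf=d@EY;z=w[...,2]
b=(z>.228)&(z<.252)&(X<-.058)&(X>-.1)&(Yf>0)&(Yf<.12); print("bar",b.sum(),X[b].mean(),Yf[b].min(),Yf[b].max(),np.percentile(z[b],[5,95]),np.polyfit(Yf[b],X[b],1))
cv2.imwrite("pics/s5.png",cv2.resize(np.ascontiguousarray(s["color"][90:270,150:330,::-1]),None,fx=3.3,fy=3.3,interpolation=cv2.INTER_CUBIC))
E
```

```text
[0.62230435 0.05128799 0.28196485] -0.0003067952820083864
frame -0.04559418323431017 0.054140137587049206
[[ 1  1  9  1  3  3  0  8]
 [ 3  0 13  1  5  4  0  4]
 [ 3  1  9  1  4  2  1  5]
 [ 8  2  4  3  2  1  4  2]
 [ 7  3  3  3  5  2  6  2]
 [ 3  5  3  4  6  2  3  1]
 [ 0  3  5  2  4  2  2  0]
 [ 0  0  2  4  4  1  0  0]
 [ 0  0  4  5  1  0  0  0]
 [ 0  0  6  8  3  0  0  0]
 [ 0  0  7  4  2  0  0  0]
 [ 0  0  5  5  3  0  0  0]
 [ 0  0  6  5  3  0  0  0]
 [ 0  0  6  5  2  0  0  0]
 [ 0  0  0  5  2  0  0  0]
 [ 0  0  0  2  1  0  0  0]
 [ 0  0  0  0  0  0  0  0]
 [ 0  0  0  0  0  0  0  0]
 [ 0  0  0  0  0  0  0  0]
 [ 0  0  0  0  0  0  0  0]
 [ 0  0  0  0  0  0  0  0]
 [ 0  0  0  0  0  0  0  0]
 [ 0  0  0  0  0  0  0  0]
 [ 0  0  0  0  0  0  0  0]
 [ 0  0  0  0  0  0  0  0]]
bar 129 -0.07956811018153644 0.011499146205876989 0.11194771592446094 [0.23601219 0.2457163 ] [ 0.03505903 -0.08182941]
```

View pics/s5.png

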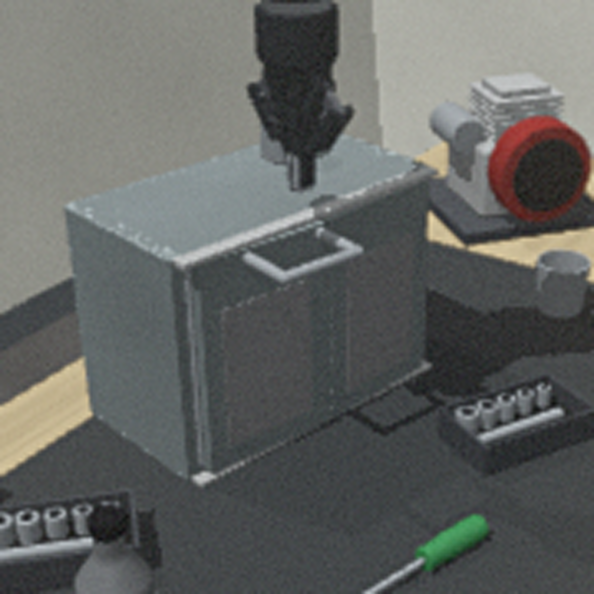

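The hand is above the gap behind the bar, with the tip at (300,185) in the crop. The measured tip offset with the gripper shut is −20 mm. I'll insert until the tip is at about 0.215.

```bash
cat > pull.py <<'E'
from h import *
def hp(th,off=.054,r=.104,z=.195):
    x,y=-off,-r; c,s=np.cos(th),np.sin(th)   # clockwise by th
    return np.array([*f2w(c*x+s*y,.160-s*x+c*y),z]),toolR(Y,0)
E
python3 - <<'E'
from pull import *
o=get_obs();p=np.array(o["tcp_pos"]);R=np.array(o["tcp_rot"]); E=toolR(Y,0)
a=np.array([*f2w(-.045,.058),.27]); b=a-[0,0,.075]
W=[(a,E),(a,E)]+line(a,E,b,E,3); rows(W)
print("pull"); rows([hp(t) for t in np.linspace(.03,1.48,25)],b,E)
E
```

```text
[[0.5, 0.1, 1.2, -0.01, -0.0, 0.0], [0.5, 0.1, 1.2, -0.01, -0.0, 0.0], [0.5, 0.1, 3.7, -0.01, -0.0, 0.0], [0.5, 0.1, 6.2, -0.01, -0.0, 0.0], [0.5, 0.1, 8.7, -0.01, -0.0, 0.0]]
pull
[[-0.0, -1.2, 0.0, 0.0, 0.0, 0.0], [0.3, -1.8, 0.0, 0.0, 0.0, 0.0], [0.7, -2.4, 0.0, 0.0, 0.0, 0.0], [1.2, -3.0, 0.0, 0.0, 0.0, 0.0], [1.6, -3.5, 0.0, 0.0, 0.0, 0.0]]
[[0.5, -0.5, 0.0, 0.0, 0.0, 0.0], [1.0, -1.0, 0.0, 0.0, 0.0, 0.0], [1.6, -1.4, 0.0, 0.0, 0.0, 0.0], [2.2, -1.8, 0.0, 0.0, 0.0, 0.0], [2.8, -2.2, 0.0, 0.0, 0.0, 0.0]]
[[0.6, -0.3, 0.0, 0.0, 0.0, 0.0], [1.3, -0.6, 0.0, 0.0, 0.0, 0.0], [1.9, -0.9, 0.0, 0.0, 0.0, 0.0], [2.6, -1.1, 0.0, 0.0, 0.0, 0.0], [3.3, -1.3, 0.0, 0.0, 0.0, 0.0]]
[[0.7, -0.1, 0.0, 0.0, 0.0, 0.0], [1.4, -0.2, 0.0, 0.0, 0.0, 0.0], [2.1, -0.3, 0.0, 0.0, 0.0, 0.0], [2.8, -0.3, 0.0, 0.0, 0.0, 0.0], [3.5, -0.2, 0.0, 0.0, 0.0, 0.0]]
[[0.7, 0.1, 0.0, 0.0, 0.0, 0.0], [1.4, 0.2, 0.0, 0.0, 0.0, 0.0], [2.1, 0.4, 0.0, 0.0, 0.0, 0.0], [2.8, 0.6, 0.0, 0.0, 0.0, 0.0], [3.4, 0.8, 0.0, 0.0, 0.0, 0.0]]
```

Call:
arm_command(deltas=[[0.5,0.1,1.2,-0.01,0,0],[0.5,0.1,2.6,-0.01,0,0],[0.5,0.1,4.7,-0.01,0,0],[0.5,0.1,6.8,-0.01,0,0],[0.5,0.1,8.7,-0.01,0,0]])

```text
time_s: 11.98
tcp_pos: [0.6239, 0.0542, 0.1939]
tcp_rot: [[0.234, 0.972, 0.003], [0.972, -0.234, -0.001], [-0.0, 0.003, -1.0]]
ft_force: [0.3, -0.5, -0.6]
opening: -0.0001
```

```bash
python3 - <<'E'
from pull import *
o=get_obs();p=np.array(o["tcp_pos"]);d=p[:2]-O;print(p,"frame",d@EX,d@EY,o["ft_force"])
s=snapshot("side");cv2.imwrite("pics/s6.png",cv2.resize(np.ascontiguousarray(s["color"][120:220,170:300,::-1]),None,fx=5,fy=5,interpolation=cv2.INTER_CUBIC))
E
```

```text
[0.62389732 0.05421919 0.19387302] frame -0.044729499989171556 0.05736222052572754 [ 0.310257   -0.49414154 -0.57082626]
```

View pics/s6.png

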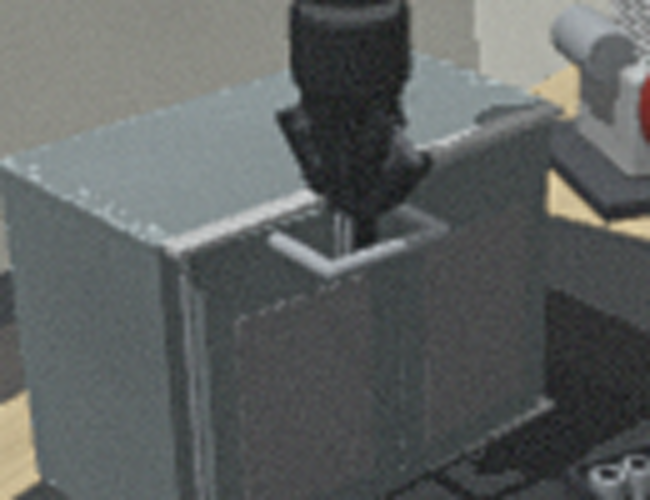

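The finger is down in the gap behind the bar at about (350,235) in the crop, with no contact force. Now I pull.

Call:
arm_command(deltas=[[0,-1.2,0,0,0,0],[0.3,-1.8,0,0,0,0],[0.7,-2.4,0,0,0,0],[1.2,-3.0,0,0,0,0],[1.6,-3.5,0,0,0,0]])

```text
time_s: 12.65
tcp_pos: [0.5945, 0.0795, 0.1959]
tcp_rot: [[0.233, 0.972, 0.005], [0.972, -0.233, 0.0], [0.001, 0.005, -1.0]]
ft_force: [2.5, 1.3, 0.7]
opening: -0.0
```

Call:
arm_command(deltas=[[0.5,-0.5,0,0,0,0],[1.0,-1.0,0,0,0,0],[1.6,-1.4,0,0,0,0],[2.2,-1.8,0,0,0,0],[2.8,-2.2,0,0,0,0]])

```text
time_s: 13.28
tcp_pos: [0.5793, 0.1113, 0.1952]
tcp_rot: [[0.233, 0.972, 0.004], [0.972, -0.233, -0.001], [0.0, 0.004, -1.0]]
ft_force: [2.2, -0.5, 0.6]
opening: 0.0001
```

```bash
cat > door.py <<'E'
from pull import *
o=get_obs();p=np.array(o["tcp_pos"]);d=p[:2]-O;print(p,"frame",(d@EX).round(3),(d@EY).round(3),o["ft_force"].round(1))
for n in("top","side"):
    w=world(snapshot(n));d=w[...,:2]-O;X=d@EX;Yf=d@EY-.16;z=w[...,2];r=np.hypot(X,Yf)
    b=(z>.235)&(z<.256)&(X<-.022)&(r<.2)
    # panel top: near radial line from jamb; print points in bins of angle
    th=np.degrees(np.arctan2(-X,-Yf))[b]   # door back-face angle
    H,e=np.histogram(th,bins=np.arange(0,140,5)); print(n,b.sum(),dict((int(a),int(k)) for a,k in zip(e,H) if k>2))
    if b.sum(): print(" extent x",X[b].min().round(3)," y",(Yf[b].min()+.16).round(3),(Yf[b].max()+.16).round(3))
E
python3 door.py
```

```text
[0.57934702 0.11131023 0.19518598] frame -0.101 0.102 [ 2.2 -0.5  0.6]
top 21 {15: 19}
 extent x -0.068  y -0.034 -0.016
side 423 {15: 7, 20: 13, 25: 15, 30: 24, 35: 19, 40: 43, 45: 39, 50: 36, 55: 20, 60: 57, 65: 56, 70: 33, 75: 21, 80: 24, 85: 16}
 extent x -0.152  y -0.031 0.16
```

Call:
arm_command(deltas=[[0.6,-0.3,0,0,0,0],[1.3,-0.6,0,0,0,0],[1.9,-0.9,0,0,0,0],[2.6,-1.1,0,0,0,0],[3.3,-1.3,0,0,0,0]])

```text
time_s: 14.0
tcp_pos: [0.5748, 0.1465, 0.1953]
tcp_rot: [[0.233, 0.972, 0.004], [0.972, -0.233, -0.0], [0.001, 0.004, -1.0]]
ft_force: [2.1, -0.5, -0.7]
opening: 0.0001
```

Call:
arm_command(deltas=[[0.7,-0.1,0,0,0,0],[1.4,-0.2,0,0,0,0],[2.1,-0.3,0,0,0,0],[2.8,-0.3,0,0,0,0],[3.5,-0.2,0,0,0,0]])

```text
time_s: 14.62
tcp_pos: [0.5808, 0.1809, 0.1952]
tcp_rot: [[0.233, 0.972, 0.004], [0.972, -0.233, -0.001], [0.0, 0.004, -1.0]]
ft_force: [1.4, -2.0, -0.0]
opening: -0.0001
```

```bash
python3 door.py; python3 - <<'E'
from pull import *
print("to 1.48"); rows([hp(t) for t in np.linspace(1.2,1.48,5)])
E
```

```text
[0.58076832 0.18094202 0.1951806 ] frame -0.116 0.171 [ 1.4 -2.  -0. ]
top 97 {10: 15, 15: 17, 20: 17, 25: 17, 30: 17, 35: 5, 90: 6}
 extent x -0.171  y 0.025 0.167
side 521 {10: 10, 15: 8, 20: 9, 25: 9, 30: 8, 35: 8, 40: 12, 45: 12, 50: 14, 55: 15, 60: 22, 65: 25, 70: 66, 75: 16, 80: 16, 85: 28, 90: 42, 95: 66, 100: 57, 105: 29, 110: 27, 115: 18, 120: 4}
 extent x -0.172  y 0.036 0.212
to 1.48
[[0.1, 0.0, 0.0, 0.0, -0.0, 0.0], [0.9, 0.1, 0.0, 0.0, -0.0, 0.0], [1.7, 0.3, 0.0, 0.0, -0.0, 0.0], [2.5, 0.6, 0.0, 0.0, -0.0, 0.0], [3.3, 0.8, 0.0, 0.0, -0.0, 0.0]]
```

Call:
arm_command(deltas=[[0.7,0.1,0,0,0,0],[1.4,0.2,0,0,0,0],[2.1,0.4,0,0,0,0],[2.8,0.6,0,0,0,0],[3.4,0.8,0,0,0,0]])

```text
time_s: 15.35
tcp_pos: [0.5967, 0.2123, 0.1953]
tcp_rot: [[0.233, 0.972, 0.004], [0.972, -0.233, -0.0], [0.001, 0.004, -1.0]]
ft_force: [1.5, -2.2, -0.5]
opening: 0.0004
```

```bash
python3 door.py;  python3 - <<'E'
from pull import *
rows([hp(t) for t in (1.5,1.53,1.56)])
E
```

```text
[0.59674148 0.2122854  0.19525904] frame -0.108 0.205 [ 1.5 -2.2 -0.5]
top 64 {25: 4, 30: 9, 35: 7, 40: 9, 45: 11, 50: 4, 80: 3, 100: 10}
 extent x -0.16  y 0.108 0.2
side 450 {65: 3, 70: 13, 75: 41, 80: 39, 85: 54, 90: 57, 95: 16, 100: 17, 105: 28, 110: 55, 115: 47, 120: 29, 125: 25, 130: 19}
 extent x -0.165  y 0.124 0.235
[[0.1, 0.1, 0.0, 0.0, -0.0, 0.0], [0.4, 0.2, 0.0, 0.0, -0.0, 0.0], [0.7, 0.4, 0.0, 0.0, -0.0, 0.0]]
```

Call:
arm_command(deltas=[[0.2,0.1,0,0,0,0],[0.4,0.2,0,0,0,0],[0.6,0.3,0,0,0,0]])

```text
time_s: 15.82
tcp_pos: [0.6008, 0.2169, 0.1953]
tcp_rot: [[0.233, 0.972, 0.004], [0.972, -0.233, -0.001], [0.0, 0.004, -1.0]]
ft_force: [-0.2, -0.1, -0.3]
opening: 0.0
```

Call:
arm_command(deltas=[[0.2,0.1,0,0,0,0],[0.4,0.2,0,0,0,0]])

```text
time_s: 16.08
tcp_pos: [0.6025, 0.2176, 0.1949]
tcp_rot: [[0.234, 0.972, 0.001], [0.972, -0.234, -0.006], [-0.005, 0.002, -1.0]]
ft_force: [-6.9, -11.6, 5.2]
opening: 0.0003
```

```bash
python3 door.py; python3 - <<'E'
from pull import *
s=snapshot("side");cv2.imwrite("pics/s7.png",cv2.resize(np.ascontiguousarray(s["color"][100:300,150:370,::-1]),None,fx=3,fy=3,interpolation=cv2.INTER_CUBIC))
E
```

```text
[0.60250552 0.21763275 0.19487994] frame -0.104 0.211 [ -6.9 -11.6   5.2]
top 60 {35: 4, 40: 4, 45: 7, 50: 9, 55: 4, 85: 4, 90: 3, 100: 8, 105: 8, 110: 5}
 extent x -0.159  y 0.125 0.228
side 453 {70: 4, 75: 19, 80: 62, 85: 43, 90: 82, 95: 21, 100: 16, 105: 19, 110: 40, 115: 51, 120: 32, 125: 27, 130: 24}
 extent x -0.16  y 0.132 0.238
```

View pics/s7.png

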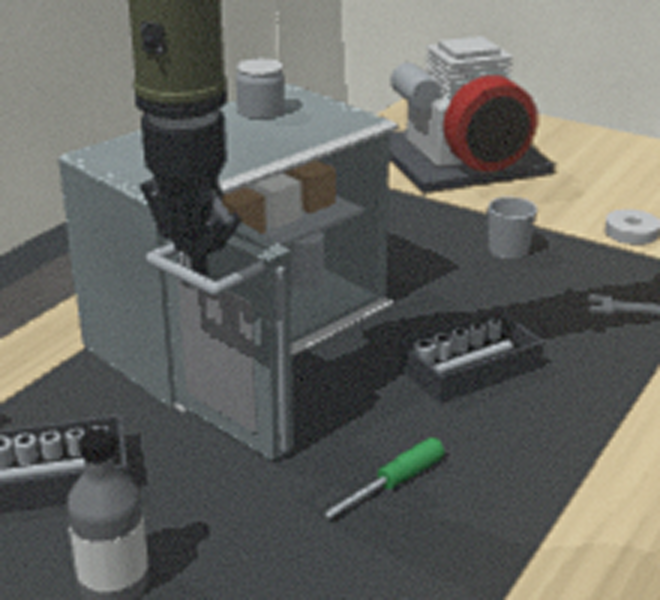

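The door is folded out at the jamb and on its stop, with the reaction force risen to about 13 N. I'll unload the bar and lift out.

Call:
arm_command(deltas=[[-0.4,-0.2,0,0,0,0],[-0.9,-0.2,0,0,0,0],[-0.9,-0.2,0,0,0,0],[-0.9,-0.2,-3,0,0,0],[-0.9,-0.2,-7,0,0,0]])

```text
time_s: 16.85
tcp_pos: [0.5991, 0.212, 0.2653]
tcp_rot: [[0.233, 0.972, 0.002], [0.972, -0.233, -0.0], [0.0, 0.002, -1.0]]
ft_force: [0.6, 0.2, -0.1]
opening: -0.0
```

Call:
arm_command(deltas=[[0,0,-3,0,0,0],[0,-2,-6,0,0,0],[0,-7,-8,0,0,0],[0,-13,-9,0,0,0],[0,-18,-9,0,0,0]])

```text
time_s: 17.48
tcp_pos: [0.4219, 0.2557, 0.3556]
tcp_rot: [[0.232, 0.973, 0.006], [0.973, -0.232, 0.001], [0.002, 0.005, -1.0]]
ft_force: [0.4, 0.3, 0.9]
opening: -0.0005
```

```bash
python3 door.py; python3 case.py; python3 - <<'E'
from pull import *
for n in("side",):
    w=world(snapshot(n));d=w[...,:2]-O;X=d@EX;Yf=d@EY-.16;z=w[...,2]
    # inner panel front (left) face seen from side camera, below handle
    m=(z>.05)&(z<.21)&(X<-.02)&(X>-.16)&(abs(Yf)<.07); k=np.polyfit(X[m],Yf[m],1)
    for _ in range(5):
        r=Yf-np.polyval(k,X); mm=m&(abs(r)<.005); k=np.polyfit(X[mm],Yf[mm],1)
    print("left face: y=",k,"n",mm.sum(),"turn rad",np.pi/2-np.arctan(-k[0])*-1 if 0 else np.pi/2+np.arctan(k[0]))
    b=(z>.23)&(z<.252)&(X<-.04)&(X>-.17)&(Yf>.055)&(Yf<.1); print("bar",b.sum(),X[b].mean(),Yf[b].mean(),"slope",np.polyfit(X[b],Yf[b],1))
s=snapshot("top");cv2.imwrite("pics/t8.png",cv2.resize(np.ascontiguousarray(s["color"][80:290,130:430,::-1]),None,fx=2.6,fy=2.6,interpolation=cv2.INTER_CUBIC))
w=world(s);w0=np.load("top0.npy")
for W,nm in((w0,"before"),(w,"after")):
    z=W[...,2];r=np.zeros(z.shape,bool);r[85:300,140:450]=1
    print(nm);tops(W,r&(z>.012)&(z<.2),"obj")
E
```

```text
[0.42192359 0.25565082 0.35563789] frame -0.288 0.206 [0.4 0.3 0.9]
top 623 {35: 4, 40: 4, 45: 9, 50: 8, 55: 12, 60: 15, 65: 21, 70: 28, 75: 49, 80: 53, 85: 99, 90: 71, 95: 35, 100: 30, 105: 22, 110: 35, 115: 32, 120: 30, 125: 26, 130: 24}
 extent x -0.16  y 0.124 0.235
side 631 {45: 3, 50: 6, 55: 11, 60: 10, 65: 14, 70: 22, 75: 32, 80: 59, 85: 56, 90: 104, 95: 56, 100: 39, 105: 37, 110: 41, 115: 44, 120: 30, 125: 27, 130: 23}
 extent x -0.162  y 0.127 0.238
case (frame) [-184. -131.] [156.  95.] 77.2 corners [[-248.0, -196.0], [-155.0, -217.0], [-121.0, -65.0], [-213.0, -44.0]] z95 0.039
tcp frame -0.288 0.206 [ 0.6 -0.3  0.5]
left face: y= [0.08274632 0.0177496 ] n 1221 turn rad 1.6533545690348446
bar 135 -0.11416375101955283 0.0693566093483262 slope [0.04910061 0.07496212]
before
obj [373. 101.] 569 [ 899. -400.] [113. 122.] 89.4 frame 0.329 -0.32
obj [152. 106.] 365 [899. 484.] [124.  82.] 0.2 frame 0.123 0.539
obj [176. 105.] 548 [900. 369.] [112. 126.] 89.7 frame 0.151 0.428
obj [432. 137.] 2224 [ 737. -591.] [312. 160.] 5.7 frame 0.216 -0.543
obj [190. 151.] 833 [721. 324.] [1
[... 837 characters left out ...]
rame 0.123 0.54
obj [176. 105.] 555 [900. 368.] [125. 111.] 0.5 frame 0.151 0.427
obj [432. 137.] 2248 [ 735. -590.] [315. 163.] 6.0 frame 0.213 -0.543
obj [189. 150.] 795 [720. 324.] [152.  90.] 45.9 frame -0.014 0.342
obj [268. 168.] 808 [657.  17.] [177. 378.] 13.4 frame -0.004 0.029
obj [382. 192.] 222 [ 531. -403.] [69. 68.] 85.6 frame -0.028 -0.409
obj [301. 218.] 840 [ 448. -100.] [150.  98.] 62.4 frame -0.18 -0.133
obj [420. 227.] 332 [ 399. -552.] [78. 76.] 87.0 frame -0.122 -0.585
obj [245. 229.] 137 [412. 118.] [88. 25.] 74.7 frame -0.266 0.07
obj [425. 276.] 146 [ 228. -560.] [ 88. 175.] 54.1 frame -0.286 -0.633
obj [441. 292.] 249 [ 152. -613.] [54. 81.] 17.2 frame -0.348 -0.702
```

View pics/t8.png

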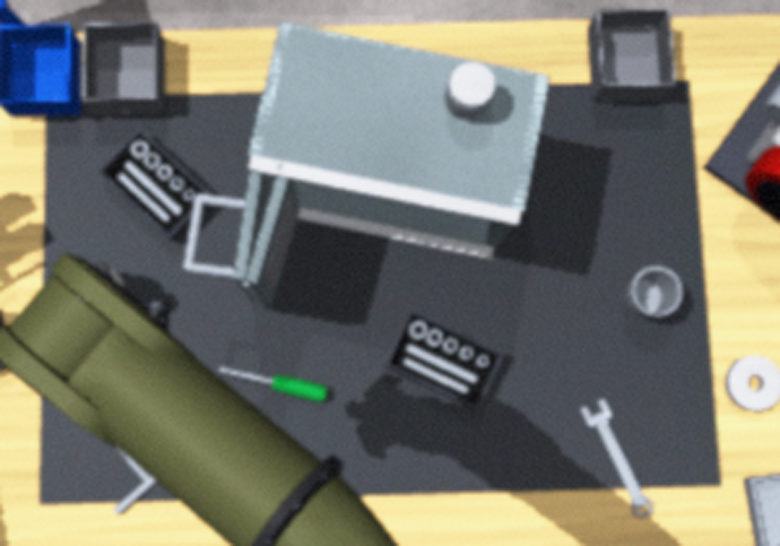

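```bash
python3 -c "
from station import *
print(hand_in())"
```

```text
the job is handed in; nothing more can be done
None
```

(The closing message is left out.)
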